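# Clamp a cap with a sliding jaw and wing nut

### The job

Clamp the cap that stands in the small bench clamp: push the sliding jaw with your fingertips until the cap is held snugly against the V block, then tighten the wing nut clockwise, stroke by stroke with the fingertips on its wings, until it is fully home. Only push: do not pinch the wings of the nut, do not lift the cap, and leave the two spare caps and the timer where they are.

Things in the scene. Friction and masses are not known exactly. Their poses are not given: they have to be found in the camera images.
- cap_clamp: The clamp, screwed to the bench: an aluminium plate 120 (x) x 220 (y) x 12 mm, y from -125 to +95 mm. Origin on the bench top, z up; at zero yaw x points away from the robot, y to its left (it stands turned up to 0.45 rad). The V block stands at its -y end, the stud with the wing nut at x = 0, y = +45 mm, a sheet guard behind the nut (+x). All lengths given here are along its axes.
- v_corner (a point): Top of the corner of the steel V block on the clamp, at clamp x = 0, y = -103 mm, 42 mm above the bench; the V opens to +y, 120 degrees wide.
- guard_edge (a point): Middle of the free edge of the guard's folded lip, at clamp x = +22 mm, y = +45 mm, 71 mm above the bench. The guard is an upright sheet at x = 50 to 53 mm, y = -1 to +91 mm; its lip, 68 to 71 mm above the bench, covers x = +22 to +53 mm over the nut's rear side. So fingers reach the wings from above only where x is below 22 mm, and cannot go all the way round.
- jaw (a joint): Travel of the sliding jaw towards the V block (clamp's -y), m. 0 is fully back; stiff, takes about 2 to 3 N and stays where it is left. It starts between 0 and 0.012; with the cap snug in the V it reads 0.030 and the cap stops it. Without a cap it could go to 0.040.
- jaw_ear (a point): Point to push, towards the clamp's -y: on the jaw's back (+y) face, on the ear on the robot's side, at clamp x = -56 mm, 30 mm above the bench; moves with the jaw. The jaw is an upright at x = -70 to +30 mm, 14 mm thick, 12 to 45 mm above the bench. Under the nut it carries a flat tongue 32 mm wide between two low rails, tops 19 mm above the bench.
- wing_nut (a joint): Turn of the wing nut, rad; grows as it is tightened (clockwise seen from above). It starts between 0 and 3.1 and is fully home, against a hard stop, at 8.5, so it needs roughly 0.85 to 1.4 turns. Thread 3 mm a turn: it sinks as it turns. Turning takes about 0.06 N m (2 N at 30 mm); it stays where it is left.
- nut_top (a point): Centre of the hub's top, on the nut's axis, 28 mm above the nut's underside (47 mm above the bench when home, up to 4 mm more before). Hub radius 14 mm at the foot, 10 mm at the top.
- wing_tip_a (a point): Middle of the outer end of one wing, 40 mm from the nut's axis; this frame's x axis points outwards along the wing. The two opposite wings are flat upright plates 8 mm thick, reaching 10 to 40 mm from the axis, from 10 to 36 mm above the nut's underside (29 to 55 mm above the bench when home, up to 4 mm more before).
- wing_tip_b (a point): The same point on the opposite wing, 40 mm from the axis the other way (this frame's x axis points inwards).
- wing_trailing: The pair of wing faces that a clockwise (tightening) push acts on; steel, fixed to the nut, origin on the nut's axis at its underside.
- wing_leading: The opposite pair of wing faces, which a pinch of a wing would also press; fixed to the nut, origin as above.
- cap_work: White screw cap standing upright in the clamp between the jaw and the V block: knurled skirt 38 mm across and 17 mm high (contact diameter 35.6 mm), with a narrow nozzle, 34 mm tall in all. Origin at the centre of its underside, z up. Seated in the V its origin is at clamp x = 0, y = -82.5 mm, z = 12 mm.
- spare_cap_1: Red screw cap of the same shape, loose on the bench behind the clamp; bystander. Origin at the centre of its underside.
- spare_cap_2: Second red screw cap, loose on the bench behind the clamp; bystander. Origin at the centre of its underside.
- count_timer: Small white timer 62 x 62 x 22 mm, loose on the bench to the right of the clamp; bystander. Origin at the centre of its underside.
There are look-alikes about, which are no part of the job. What is shaped like the cap_work but yellow is not meant.

How it is judged:
By the outcome, as a careful person would: the job done as asked, in the order asked, and still so for the second after the job is handed in, with the robot touching nothing.
It also fails if it takes over 67 s, if anything falls off the work surface, if the arm or the gripper's body presses on something with over 40 N, if the wrist force passes 120 N, or if a joint passes its speed limit or range.

### The arm

A 6-joint arm with a two-finger parallel gripper is mounted at the origin on a cart in front of the work surface, level with it; the furniture and walls round the work are solid. World frame = base frame: x ahead of the robot, y to its left, z up, the work surface at z = 0. Lengths are in mm, angles in rad, forces in N, time in s.
With the tool pointing down it reaches from about 300 to 850 mm from the base axis. Payload 4.2 kg.
Tool frame: the origin (TCP) lies between the finger pads; the fingertips stand 19 mm ahead of it and the grasp point (between the pads) is the TCP; z points along the fingers, y is the line along which they close (so a half turn about z gives the same grasp; the last joint's range is limited). The gripper opens to 91 mm and grips with 3 to 60 N. Pads are 32 mm wide; open, the fingers measure 118 mm over their backs; the gripper's body (76 mm by 178 mm) begins 60 mm behind the grasp point.
Start: joints at [-1.13, 0.32, 1.565, -0, 1.257, -0.02], TCP at [255.687, -515.039, 232.976] pointing down, gripper open.
Joint ranges: [-3.11, 3.11], [-0.84, 2.01], [0.21, 2.61], [-1.34, 4.49], [0.05, 2.63], [-2.56, 2.56]. Speed limits (rad/s): [2.57, 2.57, 3.14, 3.14, 3.14, 3.14].

### API

Orientations are given as a unit quaternion [x, y, z, w].
In Python, from station import get_obs, camera, close_job, search_frame gives the robot as it stands.
- The arm moves only by the shell command python3 -m creep 'ROWS' [FORCE]. ROWS is JSON, a list of rows, each an object with "gripper": the closure, from 0 (fully open) to 1 (shut); "travel": the shift along the tool's x, y, z scaled (see below), a list of three; "turn": the turn about the tool's z scaled (see below). A call has 1 to 12 rows; each row shifts and turns the commanded pose from where the row before left it, along the tool's axes as they then stand; what a row does not reach is not made up. The controller multiplies each number of a shift by 25 cm and each number of a turn by pi rad. A row lasts 1/12 s, in which the tool goes at most 41.7 mm and 7.16 degrees, less where a joint would pass 70% of its speed; a pose out of reach is approached as far as the arm can. A call with a number of a shift or a turn outside -1 to 1 is refused whole. A call with a gripper value outside its range is refused whole. The fingers move at their own pace and stop on an object; FORCE is the grip in N (left out, the last holds). Time passes only in rows, so rows that do not move let the fingers close. It gives the time, the measured TCP pose, the force, the opening and the grip force at its end, in the units of the state.
- get_obs(): the state, without advancing time (a new reading comes with each control period).
- camera(name): name is "scene" or "top" or "wrist"; returns a dict with "image" (384x512x3 uint8, red, green, blue), "K" (3x3 intrinsics, pixels), "R" (3x3) and "t" (3): a world point X has camera coordinates R X + t. Camera axes: x right, y down, z forward; pixel columns grow to the right and rows downward; lengths in mm; the calibration is good to about 2 mm. A picture is of the moment at which its call begins. There is no depth.
- close_job(): hands the job in; it is judged then, once.
Trained networks look in a picture, given as the dict that the camera call returned (one of the last four; its "shot" number tells which), for a name from the list of things; names that differ only in an ending like _2 or _b are one class to them, and where a whole thing is asked for, a point or a joint stands for the part that bears it (a point fixed in the world has none). Each returns a list of dicts, best first, with "p" (0 to 1); they miss things now and then, are a little off and sometimes report something else, mostly with a low value. They report only what shows in the picture. A call takes as long as a camera call. They do not tell look-alikes from the thing itself.
- search_frame(picture, name): "bbox" ([left, top, right, bottom] in pixels, round what is visible of it).
The state is a dict: "time_s": time; "joint_positions": joint angles; "qd": joint speeds; "effort": joint torques, N m; "eef_pos": TCP position; "orientation": TCP orientation; "force": force on the tool from outside, world axes, zero at the start; "torque": the same for the moment, N m; "grip_width": finger opening in mm; "grip_force": force on a finger pad.
Only numpy, scipy, OpenCV 4.12 (cv2) and the standard library are available. Lean on these libraries where they do the work, as an engineer would, in place of code of your own. Each camera call takes 0.05 s, during which the arm holds its last target. There are 200 camera calls.

## Working session

There is one attempt and no reset: what is moved stays moved. The work goes in short steps, Python scripts to look and compute and a shell command to move; the robot and the scene stay as the last step left them, time stands still between calls to the robot, and variables do not carry over. Pictures are saved under pics/ and viewed, at most 10 in all, crops included, and the job is handed in when it is done.

```bash
ls; mkdir -p pics
python3 - <<'E'
from station import *
import cv2
for n in("scene","top"):
    c=camera(n); cv2.imwrite(f"pics/{n}0.png",c["image"][...,::-1]); print(n,c["K"].tolist(),c["R"].tolist(),c["t"].tolist())
    for k in("cap_clamp","v_corner","guard_edge","jaw","jaw_ear","wing_nut","nut_top","wing_tip_a","cap_work","spare_cap_1","count_timer"):
        print(k,[([round(v) for v in d["bbox"]],round(d["p"],2)) for d in search_frame(c,k)[:4]])
print(get_obs())
E
```

```text
pics
scene [[415.54892095716895, 0.0, 245.50035464023287], [0.0, 415.54892095716895, 193.75308040614587], [0.0, 0.0, 1.0]] [[-0.6504983547713051, -0.7594937463575577, -0.004597791163862276], [-0.5794274645260759, 0.5001690949209051, -0.6435018957539175], [0.4910353386393978, -0.4159328380036423, -0.7654307091288719]] [385.18397942640325, 373.32779398966267, 622.954767406143]
cap_clamp [([155, 193, 272, 285], 0.62)]
v_corner [([152, 192, 277, 284], 0.65), ([186, 219, 197, 257], 0.5)]
guard_edge [([154, 191, 280, 286], 0.77), ([181, 220, 196, 259], 0.16)]
jaw [([168, 209, 241, 261], 0.78)]
jaw_ear [([168, 207, 246, 263], 0.63)]
wing_nut [([184, 222, 198, 259], 0.72), ([232, 206, 250, 222], 0.64)]
nut_top [([183, 221, 199, 257], 0.53)]
wing_tip_a [([180, 221, 196, 258], 0.47)]
cap_work [([231, 205, 249, 222], 0.76), ([291, 224, 314, 244], 0.75), ([290, 192, 308, 207], 0.7), ([263, 248, 283, 270], 0.57)]
spare_cap_1 [([211, 186, 230, 202], 0.63)]
count_timer [([287, 154, 321, 187], 0.83)]
top [[446.34111514976297, 0.0, 250.45520522162246], [0.0, 446.34111514976297, 200.81392570336448], [
[... 836 characters left out ...]
)]
{'time_s': 1.2, 'joint_positions': array([-1.12997712e+00,  3.19615776e-01,  1.56451692e+00,  1.23858424e-05,
        1.25739358e+00, -1.99756994e-02]), 'qd': array([-0.00035955,  0.00014848, -0.00157918, -0.00092716,  0.00105984,
       -0.00170923]), 'effort': array([-8.11702535e-06, -4.12347364e+01, -2.32226229e+01,  7.27696996e-02,
        3.76056007e-02,  2.05032757e-05]), 'eef_pos': array([ 255.70032701, -515.02767826,  232.96029327]), 'orientation': array([9.73576144e-01, 2.28362631e-01, 1.26942866e-05, 3.12294063e-05]), 'force': array([0.31546251, 0.78735918, 0.05446373]), 'torque': array([ 0.02078878, -0.03042237,  0.01329335]), 'grip_force': 0.0, 'grip_width': 90.98254308932874}
```

View crops.

Run:
```python
import cv2,numpy as np
a=cv2.imread("pics/top0.png")[120:280,120:360]; b=cv2.imread("pics/scene0.png")[140:300,130:370]
f=lambda i:cv2.resize(i,None,fx=3.3,fy=3.3,interpolation=cv2.INTER_CUBIC)[:528,:]
cv2.imwrite("pics/ta.png",f(a)); cv2.imwrite("pics/sb.png",f(b))
```

```text
(no output)
```

View pics/ta.png

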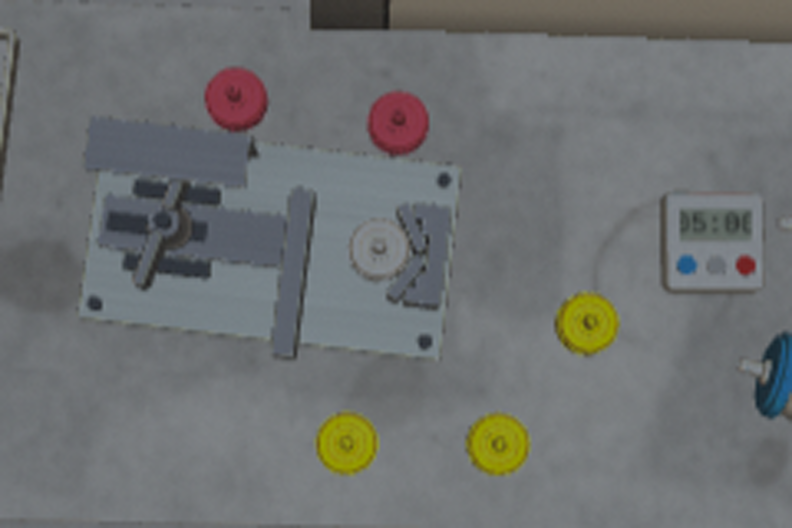

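View pics/sb.png

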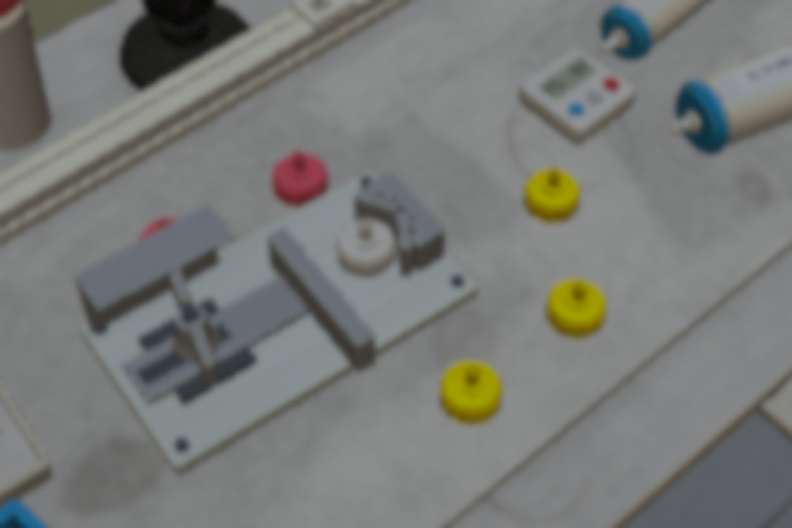

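One candidate fits: the white cap between jaw and V block, top (234,195). Of the others, the three yellow ones (top (297,218), (225,254), (271,254)) are look-alikes and the two red ones are the spares. In the top crop, the plate's corners are at (80,317), (438,360) and (460,165). The wing tips are at (145,283) and (180,182), and the jaw's back edge at about (287,190)-(273,350).

```bash
cat > h.py <<'E'
import numpy as np, json
from scipy.optimize import least_squares
from scipy.spatial.transform import Rotation as Ro
CAM={"top":([[446.34111514976297,0,250.45520522162246],[0,446.34111514976297,200.81392570336448],[0,0,1]],[[0.023475535274212138,-0.99899804178178,0.03810264767385819],[-0.9942714750968175,-0.027305844132874405,-0.10333743119020246],[0.10427431636020391,-0.035458474196729234,-0.993916275928336]],[-15.230960315145875,561.6713518076714,851.4083780445172]),
"scene":([[415.54892095716895,0,245.50035464023287],[0,415.54892095716895,193.75308040614587],[0,0,1]],[[-0.6504983547713051,-0.7594937463575577,-0.004597791163862276],[-0.5794274645260759,0.5001690949209051,-0.6435018957539175],[0.4910353386393978,-0.4159328380036423,-0.7654307091288719]],[385.18397942640325,373.32779398966267,622.954767406143])}
CAM={k:tuple(np.array(x) for x in v) for k,v in CAM.items()}
def proj(c,X):
    K,R,t=CAM[c] if isinstance(c,str) else c; p=(R@np.atleast_2d(X).T).T+t; p=p@K.T; return p[:,:2]/p[:,2:]
def ray(c,uv,z):
    K,R,t=CAM[c] if isinstance(c,str) else c; o=-R.T@t; d=R.T@np.linalg.inv(K)@[*uv,1]; return o+d*(z-o[2])/d[2]
def toW(p,c): 
    x,y,a=p; c=np.atleast_2d(c).astype(float); return np.c_[x+np.cos(a)*c[:,0]-np.sin(a)*c[:,1],y+np.sin(a)*c[:,0]+np.cos(a)*c[:,1],c[:,2]]
def toC(p,w):
    x,y,a=p; d=np.atleast_2d(w)-[x,y,0]; return np.c_[np.cos(a)*d[:,0]+np.sin(a)*d[:,1],-np.sin(a)*d[:,0]+np.cos(a)*d[:,1],d[:,2]]
E
python3 - <<'E'
from h import *
T=[((80,317),(-60,95,12)),((438,360),(-60,-125,12)),((460,165),(60,-125,12)),((246,187),(22,-1,71)),((85,170),(22,91,71))]
S=[((178,470),(-60,95,12)),((477,292),(-60,-125,12))]
def res(p):
    r=[proj("top",toW(p,c))[0]-(np.array(u)/3.3+120) for u,c in T]
    r+=[proj("scene",toW(p,c))[0]-(np.array(u)/3.3+[130,140]) for u,c in S]
    return np.ravel(r)
s=least_squares(res,[500,100,0.1],loss="soft_l1"); p=s.x; print(p,res(p).reshape(-1,2).round(1).tolist())
g=lambda u,z:toC(p,ray("top",np.array(u)/3.3+120,z)).round(1)
for n,u,z in(("tip1",(145,283),57),("tip2",(180,182),57),("hub",(167,220),49),("jawback1",(287,190),45),("jawback2",(273,350),45),("jawfront",(313,195),45),("cap",(379,244),46),("V",(425,255),42)): print(n,g(u,z))
for u in((190,275),(208,383)): print("scene tip",toC(p,ray("scene",np.array(u)/3.3+[130,140],57)).round(1))
print(toW(p,[[0,45,0],[-56,0,30]]),-CAM["top"][1].T@CAM["top"][2])
E
```

```text
[ 5.77763728e+02  1.10700134e+02 -8.87832197e-02] [[-0.9, 0.5], [0.5, 0.0], [0.4, 0.3], [-0.5, 0.3], [-0.6, -0.2], [-0.6, -0.8], [0.6, -2.3]]
tip1 [[-37.3  50.   57. ]]
tip2 [[23.2 37.8 57. ]]
hub [[ 1.3 43.6 49. ]]
jawback1 [[ 27.7 -23.2  45. ]]
jawback2 [[-66.6 -26.6  45. ]]
jawfront [[ 26.5 -38.7  45. ]]
cap [[  2.1 -80.6  46. ]]
V [[  -0.8 -108.3   42. ]]
scene tip [[21.7 32.2 57. ]]
scene tip [[-48.8  61.9  57. ]]
[[581.75372618 155.52289553   0.        ]
 [521.98429189 115.66546555  30.        ]] [470.03133186  30.31085286 904.85065898]
```

```bash
cat >> h.py <<'E'
P=np.array([577.76,110.70,-0.0888])
def st():
    from station import get_obs
    o=get_obs(); q=o["orientation"]; R=Ro.from_quat(q).as_matrix(); return o,R
def where():
    o,R=st(); yaw=np.arctan2(R[1,0],R[0,0])-P[2]
    f=o["force"]; c,s=np.cos(P[2]),np.sin(P[2])
    print("t",round(o["time_s"],2),"clampTCP",toC(P,o["eef_pos"])[0].round(1),"yawC",round(np.degrees(yaw),1),"Fclamp",np.round([c*f[0]+s*f[1],-s*f[0]+c*f[1],f[2]],1),"Tz",round(o["torque"][2],2),"w",round(o["grip_width"],1),"j6",round(o["joint_positions"][5],2))
def need(x,y,z):
    o,R=st(); d=R.T@(toW(P,[[x,y,z]])[0]-o["eef_pos"]); print("tool d mm",d.round(1),"scaled",(d/250).round(4))
E
python3 -m creep '[{"gripper":1,"travel":[0,0,0],"turn":0.035},{"gripper":1,"travel":[0,0,0],"turn":0.035},{"gripper":1,"travel":[0,0,0],"turn":0.035},{"gripper":1,"travel":[0,0,0],"turn":0.035},{"gripper":1,"travel":[0,0,0],"turn":0.035}]' 10
python3 -c "
from h import *
where(); need(-56,5,120)"
```

```text
time_s: 1.62
eef_pos: [255.7, -515.0, 233.0]
orientation: [0.999, -0.047, 0.0, 0.0]
force: [0.9, 0.2, 0.1]
grip_width: 60.5
grip_force: 0.0
t 1.62 clampTCP [-265.3 -651.8  233. ] yawC -0.3 Fclamp [0.8 0.2 0.1] Tz -0.06 w 60.5 j6 0.54
tool d mm [ 205.6 -658.   112.9] scaled [ 0.8225 -2.632   0.4517]
```

```bash
R='{"gripper":1,"travel":[0.048,-0.155,0],"turn":0}'
python3 -m creep '[{"gripper":1,"travel":[0.048,-0.155,0],"turn":0},{"gripper":1,"travel":[0.048,-0.155,0],"turn":0},{"gripper":1,"travel":[0.048,-0.155,0],"turn":0},{"gripper":1,"travel":[0.048,-0.155,0],"turn":0},{"gripper":1,"travel":[0.048,-0.155,0],"turn":0},{"gripper":1,"travel":[0.048,-0.155,0],"turn":0},{"gripper":1,"travel":[0.048,-0.155,0],"turn":0},{"gripper":1,"travel":[0.048,-0.155,0],"turn":0},{"gripper":1,"travel":[0.048,-0.155,0],"turn":0},{"gripper":1,"travel":[0.048,-0.155,0],"turn":0},{"gripper":1,"travel":[0.048,-0.155,0],"turn":0},{"gripper":1,"travel":[0.048,-0.155,0],"turn":0}]'
python3 -m creep '[{"gripper":1,"travel":[0.048,-0.155,0],"turn":0},{"gripper":1,"travel":[0.048,-0.155,0],"turn":0},{"gripper":1,"travel":[0.048,-0.155,0],"turn":0},{"gripper":1,"travel":[0.048,-0.155,0],"turn":0},{"gripper":1,"travel":[0.048,-0.15,0],"turn":0},{"gripper":1,"travel":[0,0,0.15],"turn":0},{"gripper":1,"travel":[0,0,0],"turn":0},{"gripper":1,"travel":[0,0,0],"turn":0}]'
python3 - <<'E'
from h import *
where(); need(-56,5,41)
from station import *
import cv2
c=camera("wrist"); cv2.imwrite("pics/w1.png",c["image"][...,::-1]); np.save("w1.npy",np.array([c["K"],c["R"],np.diag(c["t"])]))
for n in("jaw","wing_nut","cap_work"): print(n,[([round(v) for v in d["bbox"]],round(d["p"],2)) for d in search_frame(c,n)[:3]])
C=(np.array(c["K"]),np.array(c["R"]),np.array(c["t"]))
im=c["image"][...,::-1].copy()
for q in([-60,95,12],[-60,-125,12],[0,-103,42],[22,-1,71],[22,91,71],[0,45,50],[-70,-24,45],[30,-24,45]):
    u=proj(C,toW(P,[q]))[0]; print(q,u.round()); 
    if abs(u).max()<2000: cv2.circle(im,tuple(int(v) for v in u),3,(0,0,255),1)
cv2.imwrite("pics/w1.png",cv2.resize(im,None,fx=1.5,fy=1.5))
E
```

```text
time_s: 2.62
eef_pos: [440.8, -62.7, 233.3]
orientation: [0.999, -0.044, 0.0, 0.0]
force: [0.6, -0.7, -0.2]
grip_width: 0.5
grip_force: 0.0
time_s: 3.28
eef_pos: [515.8, 121.6, 193.9]
orientation: [0.999, -0.044, -0.003, 0.001]
force: [-0.4, -0.4, 0.5]
grip_width: 0.5
grip_force: 0.0
t 3.28 clampTCP [-62.7   5.4 193.9] yawC 0.0 Fclamp [-0.4 -0.4  0.5] Tz 0.01 w 0.5 j6 1.87
tool d mm [7.500e+00 1.000e-01 1.529e+02] scaled [2.990e-02 3.000e-04 6.117e-01]
jaw [([167, 76, 306, 186], 0.89)]
wing_nut [([198, 85, 231, 161], 0.9), ([219, 1, 261, 44], 0.16)]
cap_work [([323, 87, 364, 131], 0.81), ([310, 203, 344, 212], 0.78), ([444, 122, 488, 160], 0.64)]
[-60, 95, 12] [169. 172.]
[-60, -125, 12] [380. 171.]
[0, -103, 42] [374. 113.]
[22, -1, 71] [263.  86.]
[22, 91, 71] [148.  86.]
[0, 45, 50] [210. 113.]
[-70, -24, 45] [286. 189.]
[30, -24, 45] [288.  78.]
```

View pics/w1.png

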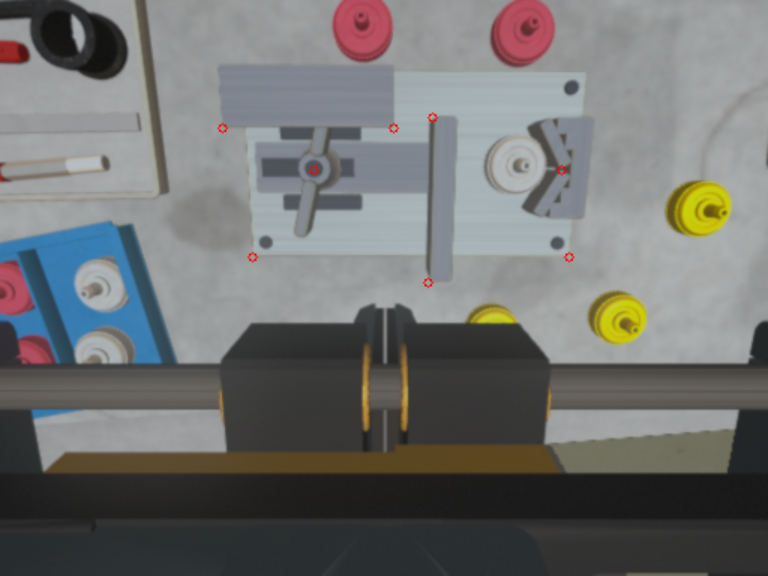

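The clamp model's markers land on the real corners, V and nut. The nut centre is at (314,168) and the wing runs from (320,128) to (302,235), so the robot-side wing is at about 170° in the clamp frame. The white cap is at (516,165), close to the V. The jaw's back edge is at (430,118)-(429,280), as modelled.

```bash
python3 -m creep '[{"gripper":1,"travel":[0.03,0,0.1],"turn":0},{"gripper":1,"travel":[0,0,0.15],"turn":0},{"gripper":1,"travel":[0,0,0.15],"turn":0},{"gripper":1,"travel":[0,0,0.12],"turn":0},{"gripper":1,"travel":[0,0,0.08],"turn":0},{"gripper":1,"travel":[0,0,0],"turn":0},{"gripper":1,"travel":[0,0,0],"turn":0}]'
python3 -c "
from h import *
where(); need(-56,-10.5,41)"
python3 -m creep '[{"gripper":1,"travel":[0,0.02,0],"turn":0},{"gripper":1,"travel":[0,0.02,0],"turn":0},{"gripper":1,"travel":[0,0.01,0],"turn":0},{"gripper":1,"travel":[0,0.01,0],"turn":0},{"gripper":1,"travel":[0,0.01,0],"turn":0}]'
python3 -c "
from h import *
where(); need(-56,-37.2,41)"
```

```text
time_s: 4.07
eef_pos: [525.2, 120.4, 46.0]
orientation: [0.999, -0.045, 0.0, 0.0]
force: [-0.3, 0.3, 0.6]
grip_width: 0.7
grip_force: 0.0
t 4.07 clampTCP [-53.2   5.   46. ] yawC -0.1 Fclamp [-0.3  0.2  0.6] Tz -0.04 w 0.7 j6 1.87
tool d mm [-2.8 15.5  5. ] scaled [-0.011   0.0621  0.02  ]
time_s: 4.48
eef_pos: [523.6, 103.2, 46.3]
orientation: [0.999, -0.045, 0.001, -0.0]
force: [0.6, 0.0, 0.4]
grip_width: 0.5
grip_force: 0.0
t 4.48 clampTCP [-53.3 -12.2  46.3] yawC -0.0 Fclamp [0.6 0.1 0.4] Tz 0.04 w 0.5 j6 1.83
tool d mm [-2.7 25.   5.3] scaled [-0.0109  0.0999  0.0212]
```

```bash
python3 -m creep '[{"gripper":1,"travel":[-0.011,0.008,0.02],"turn":0},{"gripper":1,"travel":[0,0.01,0],"turn":0},{"gripper":1,"travel":[0,0.01,0],"turn":0},{"gripper":1,"travel":[0,0.01,0],"turn":0},{"gripper":1,"travel":[0,0.01,0],"turn":0}]'
python3 -c "
from h import *
where()"
python3 -m creep '[{"gripper":1,"travel":[0,0.01,0],"turn":0},{"gripper":1,"travel":[0,0.01,0],"turn":0},{"gripper":1,"travel":[0,0.01,0],"turn":0},{"gripper":1,"travel":[0,0.01,0],"turn":0}]'
python3 -c "
from h import *
where()"
```

```text
time_s: 4.9
eef_pos: [519.4, 91.9, 40.3]
orientation: [0.999, -0.044, -0.0, -0.0]
force: [1.1, 2.4, -0.2]
grip_width: 0.6
grip_force: 1.0
t 4.9 clampTCP [-56.5 -23.9  40.3] yawC -0.0 Fclamp [ 0.9  2.5 -0.2] Tz 0.0 w 0.6 j6 1.81
time_s: 5.23
eef_pos: [518.4, 81.7, 40.3]
orientation: [0.999, -0.044, -0.0, 0.0]
force: [0.2, 2.1, -1.2]
grip_width: 0.1
grip_force: 1.0
t 5.23 clampTCP [-56.5 -34.2  40.3] yawC -0.0 Fclamp [ 0.1  2.1 -1.2] Tz 0.05 w 0.1 j6 1.79
```

```bash
python3 -m creep '[{"gripper":1,"travel":[0,0.008,0],"turn":0},{"gripper":1,"travel":[0,0.004,0],"turn":0}]'
python3 -c "
from h import *
where()"
python3 -m creep '[{"gripper":1,"travel":[0,0.004,0],"turn":0},{"gripper":1,"travel":[0,0.004,0],"turn":0},{"gripper":1,"travel":[0,0,0],"turn":0}]'
python3 -c "
from h import *
where()"
```

```text
time_s: 5.4
eef_pos: [518.2, 78.8, 40.4]
orientation: [0.999, -0.045, -0.0, -0.0]
force: [2.1, 4.2, -2.7]
grip_width: 0.8
grip_force: 2.4
t 5.4 clampTCP [-56.5 -37.1  40.4] yawC -0.0 Fclamp [ 1.8  4.4 -2.7] Tz -0.02 w 0.8 j6 1.79
time_s: 5.65
eef_pos: [518.2, 78.5, 40.4]
orientation: [0.999, -0.045, 0.0, -0.001]
force: [0.7, 9.0, -2.3]
grip_width: 0.5
grip_force: 4.4
t 5.65 clampTCP [-56.5 -37.4  40.4] yawC -0.1 Fclamp [-0.1  9.  -2.3] Tz -0.01 w 0.5 j6 1.79
```

Jaw snug: it stopped where predicted and the force rose to 9 N. Next I back off and turn to the wing.

```bash
python3 -m creep '[{"gripper":1,"travel":[0,-0.03,0],"turn":0},{"gripper":1,"travel":[0,-0.03,0],"turn":0},{"gripper":1,"travel":[0,0,-0.1],"turn":-0.039},{"gripper":1,"travel":[0,0,-0.15],"turn":-0.039},{"gripper":1,"travel":[0,0,0],"turn":-0.039},{"gripper":1,"travel":[0,0,0],"turn":-0.039},{"gripper":1,"travel":[0,0,0],"turn":-0.039},{"gripper":1,"travel":[0,0,0],"turn":-0.039},{"gripper":1,"travel":[0,0,0],"turn":-0.039},{"gripper":1,"travel":[0,0,0],"turn":-0.039},{"gripper":1,"travel":[0,0,0],"turn":-0.039},{"gripper":1,"travel":[0,0,0],"turn":-0.039}]'
python3 -m creep '[{"gripper":1,"travel":[0,0,0],"turn":-0.039},{"gripper":1,"travel":[0,0,0],"turn":-0.039},{"gripper":1,"travel":[0,0,0],"turn":-0.039},{"gripper":1,"travel":[0,0,0],"turn":-0.039},{"gripper":1,"travel":[0,0,0],"turn":-0.039},{"gripper":1,"travel":[0,0,0],"turn":-0.039},{"gripper":1,"travel":[0,0,0],"turn":-0.039},{"gripper":1,"travel":[0,0,0],"turn":-0.039},{"gripper":1,"travel":[0,0,0],"turn":-0.039},{"gripper":1,"travel":[0,0,0],"turn":-0.039},{"gripper":1,"travel":[0,0,0],"turn":-0.039},{"gripper":1,"travel":[0,0,0],"turn":-0.039}]'
python3 -m creep '[{"gripper":1,"travel":[0,0,0],"turn":-0.039},{"gripper":1,"travel":[0,0,0],"turn":-0.039},{"gripper":1,"travel":[0,0,0],"turn":0}]'
python3 - <<'E'
from h import *
where(); need(-34,28,100)
from station import *
import cv2
c=camera("top"); cv2.imwrite("pics/t2.png",cv2.resize(c["image"][120:280,120:360,::-1],None,fx=3.3,fy=3.3,interpolation=cv2.INTER_CUBIC))
E
```

```text
time_s: 6.65
eef_pos: [519.2, 91.9, 103.0]
orientation: [0.841, 0.541, -0.0, 0.0]
force: [-0.4, 0.1, 0.5]
grip_width: 0.6
grip_force: 0.0
time_s: 7.65
eef_pos: [519.2, 91.9, 103.0]
orientation: [0.261, 0.965, -0.001, -0.0]
force: [0.5, 0.3, 1.2]
grip_width: 0.5
grip_force: 0.0
time_s: 7.9
eef_pos: [519.2, 91.9, 102.9]
orientation: [0.143, 0.99, -0.0, -0.0]
force: [0.3, 1.0, -0.2]
grip_width: 0.4
grip_force: 0.0
t 7.9 clampTCP [-56.7 -23.9 102.9] yawC 168.6 Fclamp [ 0.2  1.1 -0.2] Tz -0.02 w 0.4 j6 -1.13
tool d mm [-12.   55.4   2.9] scaled [-0.0479  0.2214  0.0116]
```

View pics/t2.png

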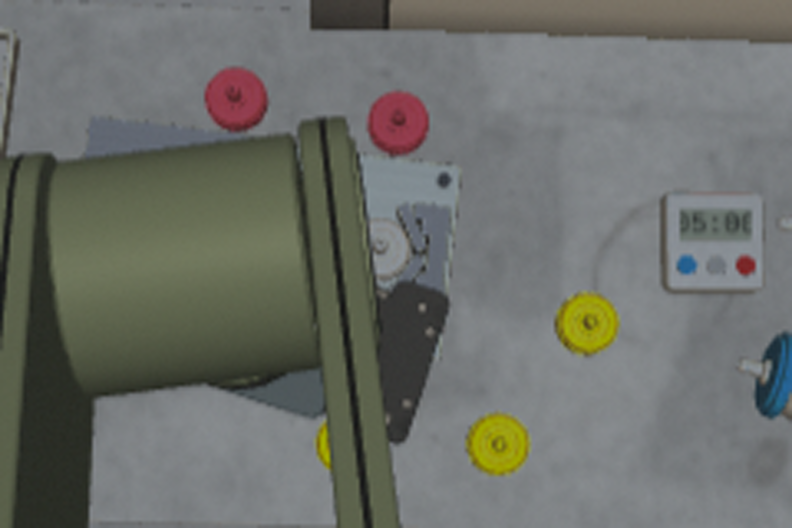

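The arm hides the nut. The cap at (380,246) sits against the V and the bystanders are unmoved. Moving onto the wing.

```bash
python3 -m creep '[{"gripper":1,"travel":[-0.024,0.11,0],"turn":0.0},{"gripper":1,"travel":[-0.024,0.10,0],"turn":0},{"gripper":1,"travel":[0,0,0],"turn":0},{"gripper":1,"travel":[0,0,0.1],"turn":0},{"gripper":1,"travel":[0,0,0.1],"turn":0},{"gripper":1,"travel":[0,0,0],"turn":0}]'
python3 - <<'E'
from h import *
where()
def arc(phi,r,t):  # tool centre in clamp coords
    a=np.radians(phi); return np.array([0,45])+r*np.array([np.cos(a),np.sin(a)])+t*np.array([-np.sin(a),np.cos(a)])
need(*arc(168.6,32,18),52)
# per-row constant travel in tool axes for rotation step about nut axis
for d in(7,):
    a0,a1=168.6,168.6-d
    D=arc(a1,32,17.5)-arc(a0,32,17.5); a=np.radians(a0); print(d,D@[np.cos(a),np.sin(a)]/250,D@[np.sin(a),-np.cos(a)]/250, d/180)
E
```

```text
time_s: 8.45
eef_pos: [542.5, 138.0, 49.0]
orientation: [0.145, 0.989, -0.002, -0.004]
force: [-0.1, 0.1, 0.1]
grip_width: 0.4
grip_force: 0.0
t 8.45 clampTCP [-37.6  24.1  49. ] yawC 168.4 Fclamp [-0.1  0.1  0.1] Tz 0.0 w 0.4 j6 -1.05
tool d mm [-0.6  9.9 -3. ] scaled [-0.0025  0.0398 -0.0122]
7 0.007576761448449547 0.016121045340966332 0.03888888888888889
```

```bash
python3 -m creep '[{"gripper":1,"travel":[0,0.02,0],"turn":0},{"gripper":1,"travel":[0,0.02,0],"turn":0},{"gripper":1,"travel":[0,0,0],"turn":0}]'
python3 -c "
from h import *
where()"
python3 -m creep '[{"gripper":1,"travel":[0.0076,0.0161,0],"turn":0.0389},{"gripper":1,"travel":[0.0076,0.0161,0],"turn":0.0389},{"gripper":1,"travel":[0.0076,0.0161,0],"turn":0.0389},{"gripper":1,"travel":[0.0076,0.0161,0],"turn":0.0389}]'
cat >> h.py <<'E'
def nut():
    o,R=st(); c=toC(P,o["eef_pos"])[0]; yaw=np.arctan2(R[1,0],R[0,0])-P[2]; d=c[:2]-[0,45]
    u=np.array([np.cos(yaw),np.sin(yaw)]); n=np.array([-u[1],u[0]]); where(); print("r,t",round(d@u,1),round(d@n,1))
E
python3 -c "
from h import *
nut()"
```

```text
time_s: 8.7
eef_pos: [550.4, 149.5, 54.5]
orientation: [0.145, 0.989, 0.001, 0.002]
force: [0.6, 0.0, -0.3]
grip_width: 0.4
grip_force: 0.0
t 8.7 clampTCP [-30.7  36.2  54.5] yawC 168.5 Fclamp [ 0.6  0.1 -0.3] Tz -0.08 w 0.4 j6 -1.04
time_s: 9.03
eef_pos: [549.9, 165.8, 54.4]
orientation: [0.382, 0.924, 0.0, 0.001]
force: [0.5, -2.1, -1.0]
grip_width: 0.2
grip_force: 0.9
t 9.03 clampTCP [-32.6  52.4  54.4] yawC 140.1 Fclamp [ 0.7 -2.1 -1. ] Tz 0.04 w 0.2 j6 -0.51
r,t 29.8 15.2
```

```bash
python3 -m creep '[{"gripper":1,"travel":[0.0076,0.0161,0.006],"turn":0.0389},{"gripper":1,"travel":[0.0076,0.0161,0.006],"turn":0.0389},{"gripper":1,"travel":[0.0076,0.0161,0],"turn":0.0389},{"gripper":1,"travel":[0.0076,0.0161,0],"turn":0.0389},{"gripper":1,"travel":[0.0076,0.0161,0],"turn":0.0389}]'
python3 -c "
from h import *
nut()"
```

```text
time_s: 9.45
eef_pos: [561.4, 184.2, 51.2]
orientation: [0.643, 0.766, -0.0, 0.0]
force: [-1.8, -3.3, -0.4]
grip_width: 0.5
grip_force: 0.9
t 9.45 clampTCP [-22.9  71.7  51.2] yawC 105.1 Fclamp [-1.5 -3.5 -0.4] Tz -0.03 w 0.5 j6 0.12
r,t 31.8 15.1
```

```bash
python3 -m creep '[{"gripper":1,"travel":[0.0076,0.0161,0],"turn":0.0389},{"gripper":1,"travel":[0.0076,0.0161,0],"turn":0.0389},{"gripper":1,"travel":[0.0076,0.0161,0],"turn":0.0389},{"gripper":1,"travel":[0.0076,0.0161,0],"turn":0.0389},{"gripper":1,"travel":[0.0076,0.0161,0],"turn":0.0389},{"gripper":1,"travel":[0.0076,0.0161,0],"turn":0.0389}]'
python3 -c "
from h import *
nut()"
python3 -m creep '[{"gripper":1,"travel":[-0.01,-0.03,0],"turn":0},{"gripper":1,"travel":[0,0,-0.1],"turn":0},{"gripper":1,"travel":[0,0,-0.15],"turn":-0.039},{"gripper":1,"travel":[0,0,0],"turn":-0.039},{"gripper":1,"travel":[0,0,0],"turn":-0.039},{"gripper":1,"travel":[0,0,0],"turn":-0.039},{"gripper":1,"travel":[0,0,0],"turn":-0.039},{"gripper":1,"travel":[0,0,0],"turn":-0.039},{"gripper":1,"travel":[0,0,0],"turn":-0.039},{"gripper":1,"travel":[0,0,0],"turn":-0.039},{"gripper":1,"travel":[0,0,0],"turn":-0.039},{"gripper":1,"travel":[0,0,0],"turn":-0.039}]'
python3 -m creep '[{"gripper":1,"travel":[0,0,0],"turn":-0.039},{"gripper":1,"travel":[0,0,0],"turn":-0.039},{"gripper":1,"travel":[0,0,0],"turn":-0.039},{"gripper":1,"travel":[0,0,0],"turn":-0.039},{"gripper":1,"travel":[0,0,0],"turn":-0.039},{"gripper":1,"travel":[0,0,0],"turn":-0.039},{"gripper":1,"travel":[0,0,0],"turn":-0.039},{"gripper":1,"travel":[0,0,0],"turn":-0.039},{"gripper":1,"travel":[0,0,0],"turn":-0.039},{"gripper":1,"travel":[0,0,0],"turn":-0.039},{"gripper":1,"travel":[0,0,0],"turn":-0.039},{"gripper":1,"travel":[0,0,0],"turn":-0.039}]'
python3 -m creep '[{"gripper":1,"travel":[0,0,0],"turn":-0.039},{"gripper":1,"travel":[0,0,0],"turn":0}]'
cat >> h.py <<'E'
def arc(phi,r,t):
    a=np.radians(phi); return np.array([0,45])+r*np.array([np.cos(a),np.sin(a)])+t*np.array([-np.sin(a),np.cos(a)])
E
python3 - <<'E'
from h import *
where(); need(*arc(236,31,22),100)
from station import *
import cv2
c=camera("wrist"); C=(np.array(c["K"]),np.array(c["R"]),np.array(c["t"])); im=c["image"][...,::-1].copy()
for q in([0,45,50],[22,-1,71],[22,91,71]):
    u=proj(C,toW(P,[q]))[0]; cv2.circle(im,tuple(int(v) for v in np.clip(u,-500,900)),3,(0,0,255),1)
cv2.imwrite("pics/w3.png",cv2.resize(im,None,fx=1.5,fy=1.5))
E
```

```text
time_s: 9.95
eef_pos: [585.9, 192.6, 51.1]
orientation: [0.875, 0.485, -0.0, -0.0]
force: [-2.7, 0.1, -1.0]
grip_width: 0.2
grip_force: 0.9
t 9.95 clampTCP [ 0.8 82.3 51.1] yawC 63.1 Fclamp [-2.7 -0.2 -1. ] Tz -0.03 w 0.2 j6 0.86
r,t 33.6 16.1
time_s: 10.95
eef_pos: [578.3, 194.6, 113.6]
orientation: [0.43, 0.903, 0.001, 0.001]
force: [-0.1, 0.5, 0.2]
grip_width: 0.3
grip_force: 0.0
time_s: 11.95
eef_pos: [578.2, 194.6, 113.6]
orientation: [-0.287, 0.958, -0.0, 0.001]
force: [0.6, 0.4, -0.5]
grip_width: 0.3
grip_force: 0.0
time_s: 12.12
eef_pos: [578.3, 194.5, 113.5]
orientation: [-0.343, 0.939, -0.0, 0.001]
force: [0.0, 0.9, 0.2]
grip_width: 0.3
grip_force: 0.0
t 12.12 clampTCP [ -6.9  83.6 113.5] yawC -134.8 Fclamp [-0.1  0.9  0.2] Tz -0.04 w 0.3 j6 -1.96
tool d mm [ 48.8 -59.5  13.5] scaled [ 0.1954 -0.2379  0.0539]
```

View pics/w3.png

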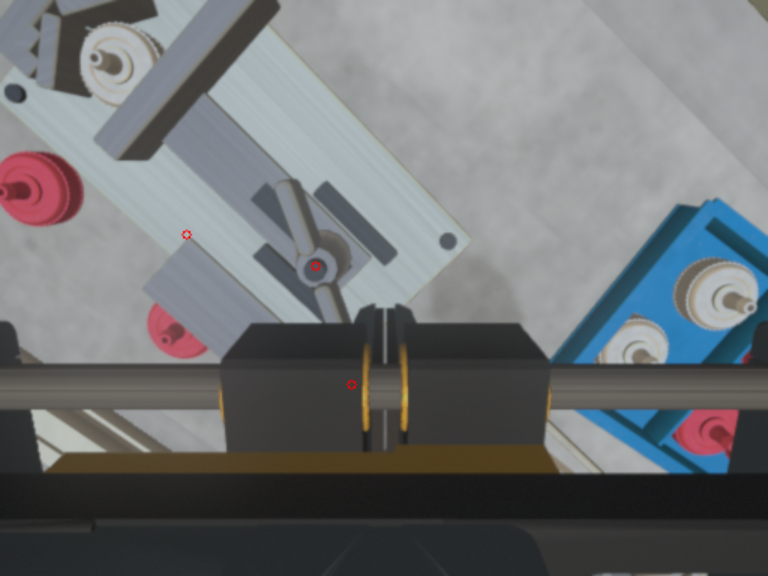

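The wing's near end runs from the hub (316,266) to (283,180), so it is now at about 243° in the clamp frame, as predicted. The cap is seated between jaw and V. For the second stroke I start at a larger radius to stay clear of the lip.

```bash
python3 -m creep '[{"gripper":1,"travel":[0,0,0],"turn":-0.03},{"gripper":1,"travel":[0,0,0],"turn":-0.03},{"gripper":1,"travel":[0,0,0],"turn":-0.03},{"gripper":1,"travel":[0,0,0],"turn":0}]'
python3 - <<'E'
from h import *
nut(); need(*arc(241,40,19.5),100)
E
```

```text
time_s: 12.5
eef_pos: [578.4, 194.4, 113.0]
orientation: [-0.47, 0.883, -0.0, 0.0]
force: [-0.3, 0.5, -0.8]
grip_width: 0.5
grip_force: 0.0
t 12.5 clampTCP [ -6.8  83.4 113. ] yawC -118.9 Fclamp [-0.4  0.5 -0.8] Tz -0.01 w 0.5 j6 -2.24
r,t -30.4 -24.5
tool d mm [ 70.4 -43.9  13. ] scaled [ 0.2817 -0.1756  0.0519]
```

```bash
python3 -m creep '[{"gripper":1,"travel":[0.095,-0.059,0],"turn":0},{"gripper":1,"travel":[0.095,-0.059,0],"turn":0},{"gripper":1,"travel":[0.092,-0.058,0],"turn":0},{"gripper":1,"travel":[0,0,0],"turn":0},{"gripper":1,"travel":[0,0,0],"turn":0},{"gripper":1,"travel":[0,0,0],"turn":0}]'
python3 - <<'E'
from h import *
nut(); need(*arc(241,40,19.5),52)
E
```

```text
time_s: 13.0
eef_pos: [575.8, 111.6, 112.8]
orientation: [-0.469, 0.883, 0.0, 0.001]
force: [0.1, -0.1, 0.3]
grip_width: 0.3
grip_force: 0.0
t 13.0 clampTCP [ -2.    0.8 112.8] yawC -119.0 Fclamp [ 0.1 -0.1  0.3] Tz 0.04 w 0.3 j6 -2.37
r,t 39.7 19.7
tool d mm [ 0.4  0.2 60.8] scaled [0.0015 0.0007 0.2432]
```

```bash
python3 -m creep '[{"gripper":1,"travel":[0,0,0.05],"turn":0},{"gripper":1,"travel":[0,0,0.05],"turn":0},{"gripper":1,"travel":[0,0,0.04],"turn":0},{"gripper":1,"travel":[0,0,0.02],"turn":0},{"gripper":1,"travel":[0,0,0],"turn":0}]'
python3 - <<'E'
from h import *
nut()
E
python3 -m creep '[{"gripper":1,"travel":[0,0,0.02],"turn":0},{"gripper":1,"travel":[0,0,0.02],"turn":0},{"gripper":1,"travel":[0,0,0.02],"turn":0},{"gripper":1,"travel":[0,0,0.02],"turn":0},{"gripper":1,"travel":[0,0,0],"turn":0}]'
python3 - <<'E'
from h import *
nut()
def f(r,t,d):
    D=arc(241-d,r,t)-arc(241,r,t); a=np.radians(241); return D@[np.cos(a),np.sin(a)]/250,D@[np.sin(a),-np.cos(a)]/250
print(f(40,16,7),f(33,16,7))
E
```

```text
time_s: 13.42
eef_pos: [574.8, 111.8, 71.1]
orientation: [-0.47, 0.883, 0.0, -0.001]
force: [0.1, 0.1, 0.6]
grip_width: 0.5
grip_force: 0.0
t 13.42 clampTCP [-3.   0.9 71.1] yawC -118.9 Fclamp [0.1 0.1 0.6] Tz -0.02 w 0.5 j6 -2.38
r,t 40.1 18.6
time_s: 13.83
eef_pos: [575.0, 111.0, 51.4]
orientation: [-0.469, 0.883, 0.0, -0.001]
force: [-0.0, 0.4, -0.5]
grip_width: 0.5
grip_force: 0.0
t 13.83 clampTCP [-2.8  0.1 51.4] yawC -118.9 Fclamp [-0.1  0.4 -0.5] Tz -0.01 w 0.5 j6 -2.38
r,t 40.7 19.2
(np.float64(0.006607022240540964), np.float64(0.01997614123977906)) (np.float64(0.006815729994583965), np.float64(0.016563799624434918))
```

```bash
python3 -m creep '[{"gripper":1,"travel":[0,0.012,0],"turn":0},{"gripper":1,"travel":[0.0016,0.0195,0],"turn":0.0389},{"gripper":1,"travel":[0.0016,0.019,0],"turn":0.0389},{"gripper":1,"travel":[0.0016,0.0185,0],"turn":0.0389},{"gripper":1,"travel":[0.0016,0.018,0],"turn":0.0389},{"gripper":1,"travel":[0.0016,0.0175,0],"turn":0.0389},{"gripper":1,"travel":[0.0016,0.017,0],"turn":0.0389}]'
python3 - <<'E'
from h import *
nut()
E
python3 -m creep '[{"gripper":1,"travel":[0.0068,0.0166,0],"turn":0.0389},{"gripper":1,"travel":[0.0068,0.0166,0],"turn":0.0389},{"gripper":1,"travel":[0.0068,0.0166,0],"turn":0.0389},{"gripper":1,"travel":[0.0068,0.0166,0],"turn":0.0389},{"gripper":1,"travel":[0.0068,0.0166,0],"turn":0.0389},{"gripper":1,"travel":[0.0068,0.0166,0],"turn":0.0389},{"gripper":1,"travel":[0.0068,0.0166,0],"turn":0.0389},{"gripper":1,"travel":[0.0068,0.0166,0],"turn":0.0389}]'
python3 - <<'E'
from h import *
nut()
E
```

```text
time_s: 14.42
eef_pos: [553.6, 131.6, 52.6]
orientation: [-0.119, 0.993, -0.001, -0.001]
force: [-1.0, -3.5, -0.5]
grip_width: 0.7
grip_force: 1.2
t 14.42 clampTCP [-26.   18.6  52.6] yawC -161.2 Fclamp [-0.7 -3.6 -0.5] Tz -0.03 w 0.7 j6 -1.59
r,t 33.1 16.6
time_s: 15.08
eef_pos: [545.5, 165.8, 52.2]
orientation: [0.361, 0.932, -0.001, -0.002]
force: [-3.9, -1.1, 0.1]
grip_width: 0.8
grip_force: 1.1
t 15.08 clampTCP [-37.   52.   52.2] yawC 142.7 Fclamp [-3.8 -1.4  0.1] Tz 0.03 w 0.8 j6 -0.56
r,t 33.7 16.9
```

```bash
python3 -m creep '[{"gripper":1,"travel":[0.0068,0.0166,0],"turn":0.0389},{"gripper":1,"travel":[0.0068,0.0166,0],"turn":0.0389},{"gripper":1,"travel":[0.0068,0.0166,0],"turn":0.0389},{"gripper":1,"travel":[0.0068,0.0166,0],"turn":0.0389},{"gripper":1,"travel":[0.0068,0.0166,0],"turn":0.0389},{"gripper":1,"travel":[0.0068,0.0166,0],"turn":0.0389}]'
python3 - <<'E'
from h import *
nut()
E
python3 -m creep '[{"gripper":1,"travel":[0.0068,0.0166,0],"turn":0.0389},{"gripper":1,"travel":[0.0068,0.0166,0],"turn":0.0389},{"gripper":1,"travel":[0.0068,0.0166,0],"turn":0.0389},{"gripper":1,"travel":[0.0068,0.0166,0],"turn":0.0389},{"gripper":1,"travel":[0.0068,0.0166,0],"turn":0.0389}]'
python3 - <<'E'
from h import *
nut()
E
```

```text
time_s: 15.58
eef_pos: [561.9, 187.3, 52.3]
orientation: [0.672, 0.741, -0.001, -0.001]
force: [-2.8, 0.1, -0.4]
grip_width: 0.5
grip_force: 1.1
t 15.58 clampTCP [-22.6  74.9  52.3] yawC 100.7 Fclamp [-2.8 -0.1 -0.4] Tz 0.03 w 0.5 j6 0.2
r,t 33.6 16.7
time_s: 16.0
eef_pos: [583.9, 193.0, 52.3]
orientation: [0.863, 0.505, -0.001, -0.001]
force: [-0.6, 1.2, -0.8]
grip_width: 0.8
grip_force: 1.0
t 16.0 clampTCP [-1.2 82.5 52.3] yawC 65.7 Fclamp [-0.7  1.1 -0.8] Tz -0.0 w 0.8 j6 0.81
r,t 33.7 16.5
```

Stroke 2 is done with no hard stop. Regrasping for stroke 3.

```bash
python3 -m creep '[{"gripper":1,"travel":[-0.01,-0.03,0],"turn":0},{"gripper":1,"travel":[0,0,-0.1],"turn":0},{"gripper":1,"travel":[0,0,-0.14],"turn":-0.039},{"gripper":1,"travel":[0,0,0],"turn":-0.039},{"gripper":1,"travel":[0,0,0],"turn":-0.039},{"gripper":1,"travel":[0,0,0],"turn":-0.039},{"gripper":1,"travel":[0,0,0],"turn":-0.039},{"gripper":1,"travel":[0,0,0],"turn":-0.039},{"gripper":1,"travel":[0,0,0],"turn":-0.039},{"gripper":1,"travel":[0,0,0],"turn":-0.039},{"gripper":1,"travel":[0,0,0],"turn":-0.039},{"gripper":1,"travel":[0,0,0],"turn":-0.039}]'
python3 -m creep '[{"gripper":1,"travel":[0,0,0],"turn":-0.039},{"gripper":1,"travel":[0,0,0],"turn":-0.039},{"gripper":1,"travel":[0,0,0],"turn":-0.039},{"gripper":1,"travel":[0,0,0],"turn":-0.039},{"gripper":1,"travel":[0,0,0],"turn":-0.039},{"gripper":1,"travel":[0,0,0],"turn":-0.039},{"gripper":1,"travel":[0,0,0],"turn":-0.039},{"gripper":1,"travel":[0,0,0],"turn":-0.039},{"gripper":1,"travel":[0,0,0],"turn":-0.039},{"gripper":1,"travel":[0,0,0],"turn":-0.039},{"gripper":1,"travel":[0,0,0],"turn":-0.039},{"gripper":1,"travel":[0,0,0],"turn":-0.039}]'
python3 -m creep '[{"gripper":1,"travel":[0,0,0],"turn":-0.039},{"gripper":1,"travel":[0,0,0],"turn":-0.039},{"gripper":1,"travel":[0,0,0],"turn":-0.039},{"gripper":1,"travel":[0,0,0],"turn":0},{"gripper":1,"travel":[0,0,0],"turn":0}]'
python3 - <<'E'
from h import *
nut(); need(*arc(241,40,19.5),100)
from station import *
import cv2
c=camera("wrist"); C=(np.array(c["K"]),np.array(c["R"]),np.array(c["t"])); im=c["image"][...,::-1].copy()
# expected wings at several angles, top outer edge z 57
for f,col in((240,(0,0,255)),(244,(0,255,0)),(248,(255,0,0))):
    for r in (10,40):
        u=proj(C,toW(P,[[*arc(f,r,0),56]]))[0]; cv2.circle(im,tuple(int(v) for v in np.clip(u,-500,900)),2,col,-1)
cv2.imwrite("pics/w4.png",cv2.resize(im[:260],None,fx=1.5,fy=1.5))
E
```

```text
time_s: 17.0
eef_pos: [576.1, 193.8, 112.7]
orientation: [0.409, 0.913, -0.0, 0.0]
force: [0.3, 0.1, -0.2]
grip_width: 0.4
grip_force: 0.0
time_s: 18.0
eef_pos: [576.1, 193.8, 112.7]
orientation: [-0.309, 0.951, -0.0, -0.0]
force: [-0.9, -0.1, -0.0]
grip_width: 0.4
grip_force: 0.0
time_s: 18.42
eef_pos: [576.4, 193.8, 112.6]
orientation: [-0.473, 0.881, -0.0, -0.0]
force: [-0.0, -0.5, -0.2]
grip_width: 0.3
grip_force: 0.0
t 18.42 clampTCP [ -8.7  82.7 112.6] yawC -118.5 Fclamp [ 0.  -0.5 -0.2] Tz -0.02 w 0.3 j6 -2.25
r,t -28.9 -25.7
tool d mm [ 69.1 -44.8  12.6] scaled [ 0.2764 -0.1793  0.0506]
```

View pics/w4.png

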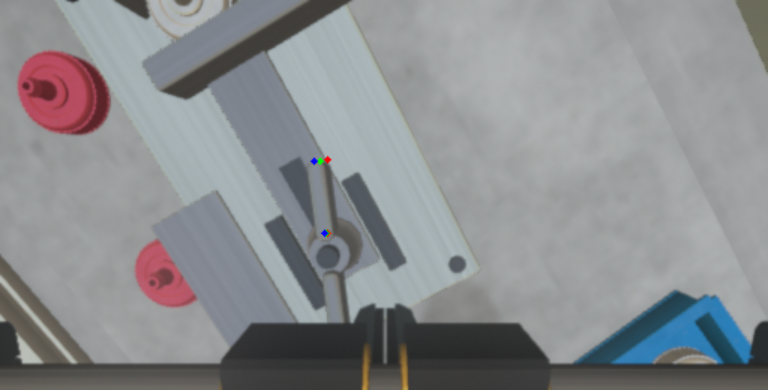

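The wing tip is at (317,160), which puts the wing at about 245°, as expected. Repeating the stroke.

```bash
python3 -m creep '[{"gripper":1,"travel":[0.093,-0.060,0],"turn":0},{"gripper":1,"travel":[0.093,-0.060,0],"turn":0},{"gripper":1,"travel":[0.092,-0.060,0],"turn":0},{"gripper":1,"travel":[0,0,0],"turn":0},{"gripper":1,"travel":[0,0,0],"turn":0},{"gripper":1,"travel":[0,0,0.05],"turn":0},{"gripper":1,"travel":[0,0,0.05],"turn":0},{"gripper":1,"travel":[0,0,0.04],"turn":0},{"gripper":1,"travel":[0,0,0.02],"turn":0},{"gripper":1,"travel":[0,0,0],"turn":0}]'
python3 - <<'E'
from h import *
nut()
E
python3 -m creep '[{"gripper":1,"travel":[0,0,0.02],"turn":0},{"gripper":1,"travel":[0,0,0.02],"turn":0},{"gripper":1,"travel":[0,0,0.02],"turn":0},{"gripper":1,"travel":[0,0,0.025],"turn":0},{"gripper":1,"travel":[0,0,0],"turn":0}]'
python3 - <<'E'
from h import *
nut()
E
```

```text
time_s: 19.3
eef_pos: [575.2, 111.6, 71.1]
orientation: [-0.473, 0.881, 0.0, -0.001]
force: [0.4, 0.0, -0.9]
grip_width: 0.3
grip_force: 0.0
t 19.3 clampTCP [-2.6  0.7 71.1] yawC -118.4 Fclamp [ 0.4  0.  -0.9] Tz -0.01 w 0.3 j6 -2.38
r,t 40.2 18.8
time_s: 19.72
eef_pos: [575.2, 110.9, 49.9]
orientation: [-0.473, 0.881, 0.0, -0.001]
force: [-0.0, 0.0, -0.3]
grip_width: 0.4
grip_force: 0.0
t 19.72 clampTCP [-2.5 -0.  49.9] yawC -118.5 Fclamp [-0.   0.  -0.3] Tz -0.01 w 0.4 j6 -2.39
r,t 40.8 19.2
```

```bash
cat > ok.py <<'E'
from h import *
nut(); o,_=st(); import sys
sys.exit(int(np.linalg.norm(o["force"])>8))
E
python3 -m creep '[{"gripper":1,"travel":[0,0.012,0],"turn":0},{"gripper":1,"travel":[0.0016,0.0195,0],"turn":0.0389},{"gripper":1,"travel":[0.0016,0.019,0],"turn":0.0389}]' >/dev/null && python3 ok.py && 
python3 -m creep '[{"gripper":1,"travel":[0.0016,0.0185,0],"turn":0.0389},{"gripper":1,"travel":[0.0016,0.018,0],"turn":0.0389}]' >/dev/null && python3 ok.py && 
python3 -m creep '[{"gripper":1,"travel":[0.0016,0.0175,0],"turn":0.0389},{"gripper":1,"travel":[0.0016,0.017,0],"turn":0.0389}]' >/dev/null && python3 ok.py && 
python3 -m creep '[{"gripper":1,"travel":[0.0068,0.0166,0],"turn":0.0389},{"gripper":1,"travel":[0.0068,0.0166,0],"turn":0.0389}]' >/dev/null && python3 ok.py && 
python3 -m creep '[{"gripper":1,"travel":[0.0068,0.0166,0],"turn":0.0389},{"gripper":1,"travel":[0.0068,0.0166,0],"turn":0.0389}]' >/dev/null && python3 ok.py && 
python3 -m creep '[{"gripper":1,"travel":[0.0068,0.0166,0],"turn":0.0389},{"gripper":1,"travel":[0.0068,0.0166,0],"turn":0.0389}]' >/dev/null && python3 ok.py && 
python3 -m creep '[{"gripper":1,"travel":[0.0068,0.0166,0],"turn":0.0389},{"gripper":1,"travel":[0.0068,0.0166,0],"turn":0.0389}]' >/dev/null && python3 ok.py
```

```text
t 19.97 clampTCP [-12.8   5.4  51.4] yawC -132.8 Fclamp [ 1.2 -3.2 -0.2] Tz -0.09 w 0.7 j6 -2.12
r,t 37.8 17.5
t 20.13 clampTCP [-20.2  11.3  51.4] yawC -146.8 Fclamp [-0.8 -3.4  0.3] Tz 0.02 w 0.4 j6 -1.86
r,t 35.4 17.2
t 20.3 clampTCP [-25.6  18.3  51.4] yawC -160.8 Fclamp [-0.8 -1.9  0.1] Tz -0.01 w 0.4 j6 -1.6
r,t 33.0 16.8
t 20.47 clampTCP [-31.4  25.4  51.2] yawC -174.8 Fclamp [-1.8 -2.6  0. ] Tz 0.04 w 0.3 j6 -1.34
r,t 33.0 16.7
t 20.63 clampTCP [-35.5  33.6  51.1] yawC 171.2 Fclamp [-2.4 -2.4 -0.3] Tz 0.02 w 0.1 j6 -1.08
r,t 33.4 16.7
t 20.8 clampTCP [-37.5  42.5  51. ] yawC 157.2 Fclamp [-3.  -2.4  0. ] Tz 0.01 w 0.5 j6 -0.82
r,t 33.6 16.9
t 20.97 clampTCP [-37.   51.6  51. ] yawC 143.2 Fclamp [-2.8 -0.2  0. ] Tz 0.02 w 0.4 j6 -0.57
r,t 33.5 16.9
```

```bash
python3 -m creep '[{"gripper":1,"travel":[0.0068,0.0166,0],"turn":0.0389},{"gripper":1,"travel":[0.0068,0.0166,0],"turn":0.0389}]' >/dev/null && python3 ok.py && 
python3 -m creep '[{"gripper":1,"travel":[0.0068,0.0166,0],"turn":0.0389},{"gripper":1,"travel":[0.0068,0.0166,0],"turn":0.0389}]' >/dev/null && python3 ok.py && 
python3 -m creep '[{"gripper":1,"travel":[0.0068,0.0166,0],"turn":0.0389},{"gripper":1,"travel":[0.0068,0.0166,0],"turn":0.0389}]' >/dev/null && python3 ok.py && 
python3 -m creep '[{"gripper":1,"travel":[0.0068,0.0166,0],"turn":0.0389},{"gripper":1,"travel":[0.0068,0.0166,0],"turn":0.0389}]' >/dev/null && python3 ok.py && 
python3 -m creep '[{"gripper":1,"travel":[0.0068,0.0166,0],"turn":0.0389},{"gripper":1,"travel":[0.0068,0.0166,0],"turn":0.0389}]' >/dev/null && python3 ok.py && 
python3 -m creep '[{"gripper":1,"travel":[0.0068,0.0166,0],"turn":0.0389}]' >/dev/null && python3 ok.py
```

```text
t 21.13 clampTCP [-34.2  60.3  50.9] yawC 129.2 Fclamp [-3.4 -0.6 -0.2] Tz 0.04 w 0.6 j6 -0.31
r,t 33.5 16.9
t 21.3 clampTCP [-29.4  68.2  51. ] yawC 115.2 Fclamp [-1.9 -0.1 -0.1] Tz 0.03 w 0.3 j6 -0.06
r,t 33.4 16.7
t 21.47 clampTCP [-22.8  74.6  51. ] yawC 101.2 Fclamp [-2.3  0.9 -1. ] Tz 0.01 w 0.5 j6 0.19
r,t 33.4 16.6
t 21.63 clampTCP [-14.8  79.3  51. ] yawC 87.1 Fclamp [-2.1  2.  -0.6] Tz 0.05 w 0.5 j6 0.44
r,t 33.5 16.5
t 21.8 clampTCP [-6.  81.9 51. ] yawC 73.1 Fclamp [-2.6  1.7 -1.1] Tz 0.02 w 0.4 j6 0.68
r,t 33.6 16.4
t 21.88 clampTCP [-1.5 82.3 51. ] yawC 66.1 Fclamp [-1.3  1.4 -1.8] Tz 0.0 w 0.7 j6 0.8
r,t 33.5 16.4
```

Three strokes total about 8.1 rad with no stop felt, so at most about 0.4 rad remains. One more short stroke.

```bash
python3 -m creep '[{"gripper":1,"travel":[-0.01,-0.03,0],"turn":0},{"gripper":1,"travel":[0,0,-0.1],"turn":0},{"gripper":1,"travel":[0,0,-0.14],"turn":-0.039},{"gripper":1,"travel":[0,0,0],"turn":-0.039},{"gripper":1,"travel":[0,0,0],"turn":-0.039},{"gripper":1,"travel":[0,0,0],"turn":-0.039},{"gripper":1,"travel":[0,0,0],"turn":-0.039},{"gripper":1,"travel":[0,0,0],"turn":-0.039},{"gripper":1,"travel":[0,0,0],"turn":-0.039},{"gripper":1,"travel":[0,0,0],"turn":-0.039},{"gripper":1,"travel":[0,0,0],"turn":-0.039},{"gripper":1,"travel":[0,0,0],"turn":-0.039}]' >/dev/null
python3 -m creep '[{"gripper":1,"travel":[0,0,0],"turn":-0.039},{"gripper":1,"travel":[0,0,0],"turn":-0.039},{"gripper":1,"travel":[0,0,0],"turn":-0.039},{"gripper":1,"travel":[0,0,0],"turn":-0.039},{"gripper":1,"travel":[0,0,0],"turn":-0.039},{"gripper":1,"travel":[0,0,0],"turn":-0.039},{"gripper":1,"travel":[0,0,0],"turn":-0.039},{"gripper":1,"travel":[0,0,0],"turn":-0.039},{"gripper":1,"travel":[0,0,0],"turn":-0.039},{"gripper":1,"travel":[0,0,0],"turn":-0.039},{"gripper":1,"travel":[0,0,0],"turn":-0.039},{"gripper":1,"travel":[0,0,0],"turn":-0.039}]' >/dev/null
python3 -m creep '[{"gripper":1,"travel":[0,0,0],"turn":-0.039},{"gripper":1,"travel":[0,0,0],"turn":-0.039},{"gripper":1,"travel":[0,0,0],"turn":-0.039},{"gripper":1,"travel":[0,0,0],"turn":0},{"gripper":1,"travel":[0,0,0],"turn":0}]' >/dev/null
python3 - <<'E'
from h import *
nut(); need(*arc(241,40,19.5),100)
E
```

```text
t 24.3 clampTCP [ -8.9  82.5 111.4] yawC -118.1 Fclamp [ 0.5 -0.3  0.5] Tz -0.01 w 0.7 j6 -2.26
r,t -28.9 -25.5
tool d mm [ 69.2 -44.4  11.4] scaled [ 0.2768 -0.1775  0.0457]
```

```bash
python3 -m creep '[{"gripper":1,"travel":[0.093,-0.059,0],"turn":0},{"gripper":1,"travel":[0.093,-0.059,0],"turn":0},{"gripper":1,"travel":[0.092,-0.060,0],"turn":0},{"gripper":1,"travel":[0,0,0],"turn":0},{"gripper":1,"travel":[0,0,0],"turn":0},{"gripper":1,"travel":[0,0,0.05],"turn":0},{"gripper":1,"travel":[0,0,0.05],"turn":0},{"gripper":1,"travel":[0,0,0.04],"turn":0},{"gripper":1,"travel":[0,0,0.02],"turn":0},{"gripper":1,"travel":[0,0,0],"turn":0}]' >/dev/null; python3 ok.py &&
python3 -m creep '[{"gripper":1,"travel":[0,0,0.02],"turn":0},{"gripper":1,"travel":[0,0,0.02],"turn":0},{"gripper":1,"travel":[0,0,0.02],"turn":0},{"gripper":1,"travel":[0,0,0.025],"turn":0},{"gripper":1,"travel":[0,0,0],"turn":0}]' >/dev/null && python3 ok.py &&
python3 -m creep '[{"gripper":1,"travel":[0,0.01,0],"turn":0},{"gripper":1,"travel":[0.0016,0.0195,0],"turn":0.0389}]' >/dev/null && python3 ok.py && 
python3 -m creep '[{"gripper":1,"travel":[0.0016,0.019,0],"turn":0.0389}]' >/dev/null && python3 ok.py && 
python3 -m creep '[{"gripper":1,"travel":[0.0016,0.0185,0],"turn":0.0389}]' >/dev/null && python3 ok.py && 
python3 -m creep '[{"gripper":1,"travel":[0.0016,0.018,0],"turn":0.0389}]' >/dev/null && python3 ok.py && 
python3 -m creep '[{"gripper":1,"travel":[0.0016,0.0175,0],"turn":0.0389}]' >/dev/null && python3 ok.py && 
python3 -m creep '[{"gripper":1,"travel":[0.0016,0.017,0],"turn":0.0389}]' >/dev/null && python3 ok.py
```

```text
t 25.13 clampTCP [-2.6  0.8 69.9] yawC -118.0 Fclamp [-0.1  1.  -0.7] Tz 0.01 w 0.1 j6 -2.39
r,t 40.3 18.4
t 25.55 clampTCP [-2.5  0.  48.7] yawC -118.0 Fclamp [ 0.7 -1.   0.2] Tz 0.02 w 0.5 j6 -2.39
r,t 40.9 18.9
t 25.72 clampTCP [-7.6  2.9 50. ] yawC -125.1 Fclamp [ 1.3 -2.3  0.3] Tz -0.03 w 0.4 j6 -2.26
r,t 38.8 18.0
t 25.8 clampTCP [-12.3   5.1  50.1] yawC -132.3 Fclamp [ 1.4 -3.7 -0.3] Tz 0.02 w 0.3 j6 -2.13
r,t 37.7 17.8
t 25.88 clampTCP [-15.3   6.6  50.4] yawC -139.2 Fclamp [  5.3 -17.2   1.1] Tz 0.04 w 0.5 j6 -2.0
r,t 36.7 19.1
```

Hard stop felt: 18 N, with the finger held up at the wing. I hold briefly, release, lift away and check.

```bash
python3 -m creep '[{"gripper":1,"travel":[0,0,0],"turn":0},{"gripper":1,"travel":[0,0,0],"turn":0}]' >/dev/null; python3 ok.py
python3 -m creep '[{"gripper":1,"travel":[0,-0.015,0],"turn":0},{"gripper":1,"travel":[0,0,0],"turn":0},{"gripper":1,"travel":[0,0,-0.1],"turn":0},{"gripper":1,"travel":[0,0,-0.16],"turn":0},{"gripper":1,"travel":[0,0,-0.16],"turn":0},{"gripper":1,"travel":[-0.1,0,-0.1],"turn":0},{"gripper":1,"travel":[-0.1,0,0],"turn":0},{"gripper":1,"travel":[0,0,0],"turn":0},{"gripper":1,"travel":[0,0,0],"turn":0}]' >/dev/null
python3 - <<'E'
from h import *
nut()
from station import *
import cv2
c=camera("wrist"); C=(np.array(c["K"]),np.array(c["R"]),np.array(c["t"])); im=c["image"][...,::-1].copy()
for q in([*arc(224,40,0),54],[0,-82.5,29],[-70,-50.7,45],[30,-50.7,45]):
    u=proj(C,toW(P,[q]))[0]; cv2.circle(im,tuple(int(v) for v in np.clip(u,-500,900)),2,(0,0,255),-1)
cv2.imwrite("pics/w5.png",cv2.resize(im,None,fx=1.5,fy=1.5))
E
```

```text
t 26.05 clampTCP [-14.8   6.1  50.5] yawC -138.9 Fclamp [ 4.2 -9.7 -0.1] Tz -0.0 w 0.4 j6 -2.01
r,t 36.7 19.6
t 26.8 clampTCP [ 23.9  39.4 179.9] yawC -139.0 Fclamp [-0.9 -0.7 -0.2] Tz 0.02 w 0.5 j6 -1.98
r,t -14.3 20.0
```

View pics/w5.png

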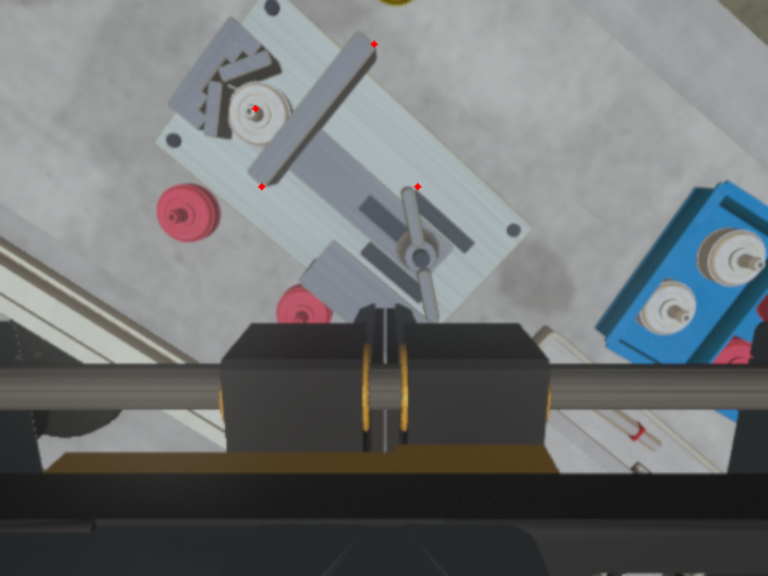

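The wing sits at about 231° (tip (408,190), hub (421,257)). That adds up to about 8.4 rad turned, consistent with home at 8.5. The cap at (258,112) is held between the V and the jaw, and the red caps look undisturbed; the gripper touches nothing.

```bash
python3 -c "
from station import *
print(close_job())"
```

```text
the job is handed in; nothing more can be done
None
```

The job is handed in: the jaw holds the white cap snugly against the V block, and four pushing strokes turned the wing nut to its hard stop (about 8.4 rad by my measurements) at 26.8 s on the clock, with no verdict returned.

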